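# Sort the leftover canister parts, then snap the cap on and keep it pressed

### The job

First sort the leftover ivory parts: put the loose neck ring into the bin that holds neck rings and the loose base plug into the bin that holds base plugs. Then take the snap cap and press it squarely onto the neck of the ivory body that stands in the jig until it clicks, and keep pressing after the click until the black rubber ring under it is squashed flat. The rubber has fresh glue under it, so finish like that, with your hand still on the cap and pressing it down firmly (about 15 N, no brute force), and do not knock or shift the other things on the bench.

Things in the scene. Friction and masses are not known exactly. Their poses are not given: they have to be found in the camera images.
- cap: snap cap, ivory plastic, loose, standing on its open rim: ribbed skirt 57 mm across, flat crown 23 mm above the rim, on it a straight grip bar 14 mm thick, 40 mm long, top 42 mm above the rim. Origin at the rim's centre, z up, x along the bar: pinch it across y, fingertips down on the crown, or it tips. 40 to 65 g. Inside, 5.5 mm up, a bead 39 mm in clear width; below it the mouth is 49 mm wide
- ring: spare neck ring, ivory plastic, loose, lying on its flange: flange 68 mm across, 3 mm thick, open in the middle, with four stiff upright tongues at +x, +y, -x, -y, tops 22 mm above the underside. Over two facing tongues 36 mm, 42 mm over the beads near their tops: pinch there, along x or y, fingertips above the flange. Origin at the centre of the underside, z up. 32 to 52 g
- plug: base plug, ivory printed plastic, loose, lying on its disc with the stem up: disc 52 mm across and 8 mm high, round stem 16 to 18 mm thick, top 30 mm above the underside. Origin at the centre of the underside, z up. 32 to 52 g. Pinch the stem
- ring_bin: grey open parts bin, fixed, 160 mm (its x) by 124 mm (its y), 42 mm high, walls 3 mm, floor 3 mm; two neck rings lie stacked in its back half (+x, up to 46 mm high), the front half is free. Origin at the centre of its underside
- ring_bin_free (a point): middle of the free front half of the neck-ring bin, on its inner floor (3 mm above the bin's underside)
- plug_bin: the same bin, fixed, but with two base plugs standing in its back half (+x, 33 mm high); the front half is free. Origin at the centre of its underside. The two bins change places from start to start
- plug_bin_free (a point): middle of the free front half of the base-plug bin, on its inner floor (3 mm above the bin's underside)
- jig: plywood plate 124 x 112 x 16 mm with a black collar, screwed to the bench (fixed); in the collar an ivory printed body, 76 x 68 mm and 104 mm high, stands upright and fixed, closed at the top by a neck ring. Origin at the centre of the plate's underside
- neck (a point): centre of the neck ring's flange top, 123 mm above the bench, z up. Round it stand four springy tongues (the stud): 42 mm over their beads, bead centres 12 mm, tops 18 mm up. Cap going down: beads meet with its rim 12 mm above this point, force peaks at 10 to 18 N, drops with a click as the rim passes 6 mm, rim meets rubber at 4 mm, is down at 1 mm. Let go, the cap stays on but rises 1 to 2 mm
- gasket (a joint): squash of the black rubber ring, 45 to 60 mm across and 4 mm proud of the flange round the neck, that the cap's rim presses on: 0 free, 0.003 m squashed flat (firm stop). 3 N per mm, 10 N flat
- black_body_1: bystander: hollow black printed body, 71 x 69 mm, 110 mm high, upright behind the jig; origin at its underside
- glue_bottle: bystander: small white glue bottle with red tip, 26 x 42 mm, 112 mm high, upright; origin at its underside
- usb_stick: bystander: grey memory stick lying flat, 18 x 70 x 9 mm; origin at the underside
- sanding_block: bystander: wooden sanding block, 38 x 68 x 25 mm; origin at its underside

How it is judged:
By the outcome, as a careful person would: the job done as asked, in the order asked, and still so for the second after the job is handed in, while the arm keeps its last pose, push and grip.
It also fails if it takes over 72 s, if anything falls off the work surface, if the arm or the gripper's body presses on something with over 40 N, if the wrist force passes 120 N, or if a joint passes its speed limit or range.

### The arm

A 7-joint arm with a two-finger parallel gripper is mounted at the origin on a cart in front of the work surface, level with it; the furniture and walls round the work are solid. World frame = base frame: x ahead of the robot, y to its left, z up, the work surface at z = 0. Lengths are in m, angles in rad, forces in N, time in s.
With the tool pointing down it reaches from about 0.35 to 0.9 m from the base axis. Payload 7.2 kg.
Tool frame: the origin (TCP) lies midway between the tips of the shut fingers; the grasp point (between the pads) lies 19 mm behind it; z points along the fingers, y is the line along which they close (so a half turn about z gives the same grasp; the last joint's range is limited). The gripper opens to 85 mm and grips with 20 to 120 N. Pads are 22 mm wide; open, the fingers measure 114 mm over their backs; the gripper's body (76 mm by 85 mm) begins 54 mm behind the grasp point. The pads swing forward as they close: fully open they stand 13 mm farther back than shut.
Start: joints at [-1.302, 0.411, -0.013, 1.596, 0.006, 1.134, -0.082], TCP at [0.207, 0.59, 0.231] pointing down, gripper open.
Joint ranges: [-2.95, 2.95], [-0.29, 1.99], [-1.47, 1.44], [0.14, 2.54], [-1.03, 4.17], [0.13, 1.85], [-2.86, 2.86]. Speed limits (rad/s): [2.39, 2.39, 3.01, 3.01, 3.14, 3.14, 3.14].

### API

Orientations are given as a unit quaternion [w, x, y, z].
In Python, from plant import env gives the robot as it stands. The module is installed in compiled form; this text tells all that it offers.
- The arm moves only by the tool arm_command, never from a script. Its argument "steps" is one flat list of numbers, 4 for each row, row after row: the shift along the tool's x, y, z in cm, then the turn about the tool's z in degrees. In form: [tx, ty, tz, yaw, tx, ty, tz, yaw, ...]. A call has 1 to 20 rows; each row is the pose to reach, as a shift and turn from the pose commanded when the call began, along the tool's axes at that moment; what a row does not reach only later rows make up. A row lasts 1/10 s, in which the tool goes at most 50 mm and 8.59 degrees, less where a joint would pass 70% of its speed; a pose out of reach is approached as far as the arm can. A call with a gripper value outside its range is refused whole. "claw" is the closure, from -1 (fully open) to 1 (shut), set as the call begins (left out, the last holds). The fingers move at their own pace and stop on an object; the grip force is fixed at half the most. Time passes only in rows, so rows that repeat a pose let the fingers close. It gives the time, the measured TCP pose, the force, the opening and the grip force at its end, in the units of the state.
- env.read_state(): the state, without advancing time (a new reading comes with each control period).
- env.grab_frame(name): name is "side" or "top" or "wrist"; returns a dict with "image" (400x640x3 uint8, red, green, blue), "depth" (400x640 float32, m along the optical axis (not along the pixel's ray), 0 where there is no reading), "mtx" (3x3 intrinsics, pixels), "xyz" and "attitude" of the camera in the world; the wrist camera has in their place "mount" (4x4, takes a point from camera to tool coordinates, whose origin is the TCP and whose axes are the flange's). Camera axes: x right, y down, z forward; pixel columns grow to the right and rows downward; lengths in m; the calibration is good to about 2 mm. A picture is of the moment at which its call begins: read the wrist's pose just before it.
- env.close_job(): hands the job in; it is judged then, once.
The state is a dict: "t": time; "q": joint angles; "joint_vel": joint speeds; "effort": joint torques, N m; "tcp_pos": TCP position; "tool_rot": TCP orientation; "wrist_force": force on the tool from outside, world axes, zero at the start; "torque": the same for the moment, N m; "gripper_width": finger opening in m; "finger_force": force on a finger pad.
Only numpy, scipy, OpenCV 4.12 (cv2) and the standard library are available. Lean on these libraries where they do the work, as an engineer would, in place of code of your own. Each camera call takes 0.05 s, during which the arm holds its last target. There are 200 camera calls.

## Working session

There is one attempt and no reset: what is moved stays moved. The work goes in short steps, Python scripts to look and compute and a tool call to move; the robot and the scene stay as the last step left them, time stands still between calls to the robot, and variables do not carry over. Pictures are saved under pics/ and viewed, at most 10 in all, crops included, and the job is handed in when it is done.

Besides the shell and the picture viewer there is one more tool, called after "Call:" as name(argument=value, ...) on one line, values as JSON. arm_command: Moves the arm, as the interface text tells. Its arguments: {"type":"object","properties":{"steps":{"type":"array","items":{"type":"number"}},"claw":{"type":"number"}},"required":["steps"]}

```bash
mkdir -p pics; cat > h.py <<'E'
import numpy as np, cv2, pickle
from plant import env
from scipy.spatial.transform import Rotation as R
def q2R(q): return R.from_quat([q[1],q[2],q[3],q[0]]).as_matrix()
def cam(name):
    s=env.read_state(); f=env.grab_frame(name)
    if name=='wrist':
        M=np.array(f['mount']); T=np.eye(4); T[:3,:3]=q2R(s['tool_rot']); T[:3,3]=s['tcp_pos']; T=T@M
    else:
        T=np.eye(4); a=np.array(f['attitude']); T[:3,:3]=a if a.shape==(3,3) else q2R(a); T[:3,3]=f['xyz']
    f['T']=T; return f
def cloud(f):
    d=f['depth']; K=np.array(f['mtx']); v,u=np.mgrid[:d.shape[0],:d.shape[1]]
    P=np.stack([(u-K[0,2])/K[0,0]*d,(v-K[1,2])/K[1,1]*d,d],-1)
    W=P@f['T'][:3,:3].T+f['T'][:3,3]; W[d<=0]=np.nan; return W
def ray(f,u,v,z):
    K=np.array(f['mtx']); d=f['T'][:3,:3]@np.array([(u-K[0,2])/K[0,0],(v-K[1,2])/K[1,1],1]); o=f['T'][:3,3]
    return o+d*(z-o[2])/d[2]
def save(f,n): cv2.imwrite(n,f['image'][:,:,::-1])
def dump(f,n): pickle.dump({k:f[k] for k in('image','depth','mtx','T')},open(n,'wb'))
def load(n): return pickle.load(open(n,'rb'))
E
python3 - <<'E'
from h import *
s=env.read_state(); print(s)
for n in('top','side'):
    f=cam(n); save(f,f'pics/{n}0.png'); dump(f,n+'0.pkl'); print(n,f['T'].round(3).tolist(),np.array(f['mtx']).tolist())
E
```

```text
{'t': 0.0, 'q': array([-1.3022176 ,  0.41190753, -0.01273644,  1.59707345,  0.00559652,
        1.13429401, -0.08221532]), 'joint_vel': array([-0.00120899,  0.00275219, -0.00110988, -0.00040639,  0.00125191,
       -0.00038316,  0.0008409 ]), 'effort': array([ 1.46049342e-04, -6.00635576e+01,  6.82132579e-01, -2.99421930e+01,
        1.38299665e-02,  1.06156664e-02, -2.28167914e-05]), 'tcp_pos': array([0.20638715, 0.5893987 , 0.23043615]), 'tool_rot': array([-8.63637203e-05,  1.67579679e-01,  9.85858191e-01, -8.18851393e-04]), 'wrist_force': array([ 0.63505911, -0.26711628, -0.32528029]), 'torque': array([-0.01590128,  0.01481598, -0.02591761]), 'finger_force': 0.0, 'gripper_width': 0.08520229534364454}
top [[-0.021, -0.994, 0.105, 0.459], [-1.0, 0.019, -0.015, 0.083], [0.013, -0.105, -0.994, 1.013], [0.0, 0.0, 0.0, 1.0]] [[398.70913212525204, 0.0, 320.46388804941483], [0.0, 398.70913212525204, 198.47490469752765], [0.0, 0.0, 1.0]]
side [[0.886, -0.273, 0.374, -0.046], [-0.463, -0.496, 0.735, -1.078], [-0.015, -0.824, -0.566, 0.972], [0.0, 0.0, 0.0, 1.0]] [[517.857421525509, 0.0, 313.8722743168412], [0.0, 517.857421525509, 201.36645041863417], [0.0, 0.0, 1.0]]
```

View pics/top0.png

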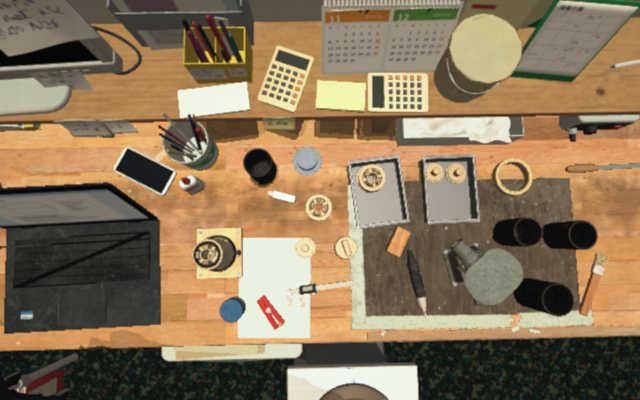

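View pics/side0.png

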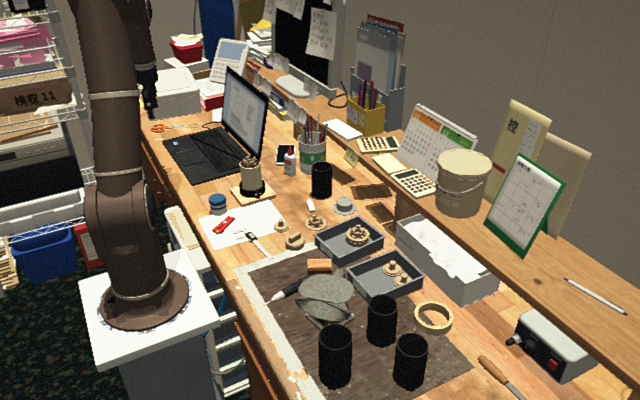

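The top view shows the jig and body at (215,252), the loose ring at (318,208), the plug at (305,247) and the cap at (345,247). The ring bin is at (378,190) and the plug bin at (450,188). The glue bottle is at (190,182), the black body at (260,165), the USB stick at (282,196) and the sanding block at (398,240). The side view agrees.

```bash
python3 - <<'E'
from h import *
f=load('top0.pkl'); W=cloud(f)
for n,(u,v,r) in dict(ring=(318,208,17),plug=(305,247,13),cap=(345,247,14),neck=(213,252,24),rbin=(378,190,36),pbin=(450,188,36),usb=(282,196,15),sand=(398,240,16),black=(260,165,20),glue=(190,182,12)).items():
    P=W[v-r:v+r,u-r:u+r]; z=P[...,2]; m=(z>0.005)
    Q=P[m]; t=np.nanpercentile(Q[:,2],97)
    top=Q[Q[:,2]>t-.006]
    print(n,'ctr',np.round((np.percentile(Q,2,axis=0)+np.percentile(Q,98,axis=0))/2,3),'min',np.percentile(Q,2,axis=0).round(3),'max',np.percentile(Q,98,axis=0).round(3),'topmean',top.mean(0).round(3),len(top))
c=f['image'][150:290,180:490]; cv2.imwrite('pics/crop0.png',cv2.resize(c[:,:,::-1],None,fx=2.5,fy=2.5,interpolation=cv2.INTER_CUBIC))
E
```

```text
ring ctr [0.543 0.075 0.015] min [0.515 0.047 0.005] max [0.572 0.104 0.024] topmean [0.544 0.073 0.021] 49
plug ctr [0.443 0.109 0.018] min [0.421 0.088 0.005] max [0.464 0.129 0.032] topmean [0.442 0.109 0.03 ] 40
cap ctr [0.442 0.006 0.025] min [ 0.415 -0.022  0.005] max [0.469 0.034 0.045] topmean [0.441 0.008 0.042] 92
neck ctr [0.438 0.326 0.076] min [0.382 0.279 0.013] max [0.494 0.372 0.139] topmean [0.434 0.322 0.136] 121
rbin ctr [ 0.578 -0.074  0.026] min [ 0.497 -0.141  0.005] max [ 0.66  -0.007  0.047] topmean [ 0.584 -0.076  0.044] 681
pbin ctr [ 0.581 -0.253  0.026] min [ 0.499 -0.317  0.005] max [ 0.662 -0.189  0.047] topmean [ 0.58  -0.255  0.044] 675
usb ctr [0.584 0.167 0.01 ] min [0.558 0.135 0.005] max [0.61  0.2   0.014] topmean [0.574 0.164 0.01 ] 141
sand ctr [ 0.458 -0.123  0.024] min [ 0.42  -0.156  0.005] max [ 0.496 -0.091  0.042] topmean [ 0.455 -0.12   0.029] 340
black ctr [0.639 0.211 0.059] min [0.606 0.179 0.005] max [0.672 0.243 0.112] topmean [0.641 0.213 0.109] 166
glue ctr [0.603 0.382 0.058] min [0.586 0.364 0.01 ] max [0.62  0.4   0.107] topmean [0.605 0.383 0.105] 17
```

View pics/crop0.png

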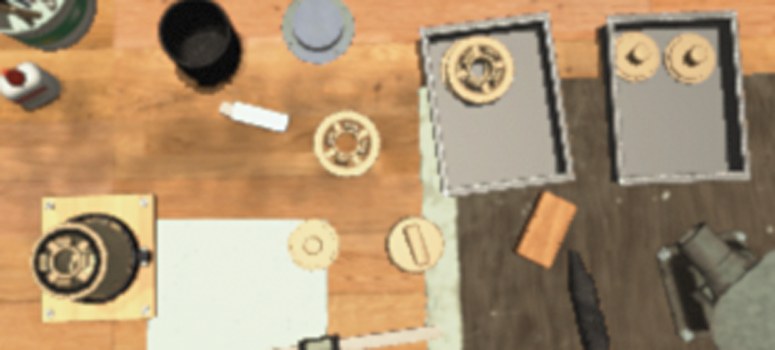

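Call:
arm_command(steps=[-43.3,-37.7,-2,-19.3,-43.3,-37.7,-2,-19.3,-43.3,-37.7,-2,-19.3,-43.3,-37.7,-2,-19.3,-43.3,-37.7,-2,-19.3,-43.3,-37.7,-2,-19.3,-43.3,-37.7,-2,-19.3,-43.3,-37.7,-2,-19.3,-43.3,-37.7,-2,-19.3,-43.3,-37.7,-2,-19.3,-43.3,-37.7,-2,-19.3,-43.3,-37.7,-2,-19.3,-43.3,-37.7,-2,-19.3,-43.3,-37.7,-2,-19.3,-43.3,-37.7,-2,-19.3])

```text
t: 1.6
tcp_pos: [0.4899, 0.0924, 0.251]
tool_rot: [-0.0, -0.001, 1.0, 0.0]
wrist_force: [-0.6, -1.0, -0.4]
gripper_width: 0.0852
finger_force: 0.0
```

```bash
cat >> h.py <<'E'
def go(x,y,z):
    s=env.read_state(); d=q2R(s['tool_rot']).T@(np.array([x,y,z])-s['tcp_pos']); return (d*100).round(2)
def st():
    s=env.read_state(); M=q2R(s['tool_rot']); print('t',round(s['t'],2),'p',s['tcp_pos'].round(4),'xt',M[:,0].round(3),'zt',M[:,2].round(3),'w',round(s['gripper_width'],4),'f',s['wrist_force'].round(1),round(float(s['finger_force']),1),'q',s['q'].round(2))
E
python3 - <<'E'
from h import *
st(); f=cam('wrist'); st(); dump(f,'w1.pkl'); save(f,'pics/w1.png'); print(f['T'].round(3))
# bins rim
g=load('top0.pkl'); W=cloud(g)
for u,v in((378,190),(450,188)):
    P=W[v-40:v+40,u-34:u+34].reshape(-1,3); Q=P[(P[:,2]>.036)&(P[:,2]<.046)]
    print(cv2.minAreaRect((Q[:,:2]*1000).astype(np.float32)))
E
```

```text
t 1.6 p [0.4899 0.0924 0.251 ] xt [-1.    -0.002  0.001] zt [-0.001  0.    -1.   ] w 0.0852 f [-0.6 -1.  -0.4] 0.0 q [-0.51  0.17  0.26  1.88 -0.05  1.09  1.34]
t 1.65 p [0.49   0.0925 0.2511] xt [-1.    -0.002  0.001] zt [-0.001  0.    -1.   ] w 0.0851 f [-0.4  0.3 -0.5] 0.0 q [-0.51  0.17  0.26  1.88 -0.05  1.09  1.34]
[[-0.004  0.963  0.27   0.421]
 [ 1.     0.004  0.001  0.092]
 [ 0.     0.27  -0.963  0.393]
 [ 0.     0.     0.     1.   ]]
((577.4774780273438, -73.9654312133789), (169.31175231933594, 130.23297119140625), 6.440219402313232)
((580.891845703125, -253.68850708007812), (169.08517456054688, 131.04470825195312), 1.250734567642212)
```

View pics/w1.png

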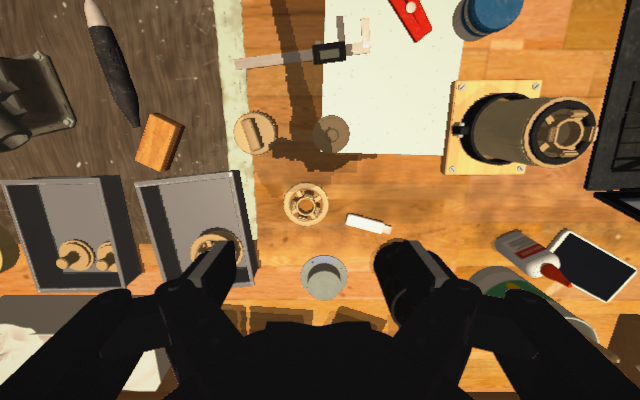

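The wrist view shows the ring at (306,204), the plug at (331,133), the cap at (255,133) and the neck at (569,131).

```bash
cat > m.py <<'E'
from h import *
def ringpose(f,c):
    P=cloud(f).reshape(-1,3); d=np.hypot(*(P[:,:2]-c).T)
    F=P[(d<.05)&(P[:,2]>.0015)&(P[:,2]<.03)]
    (cx,cy),r=cv2.minEnclosingCircle((F[np.hypot(*(F[:,:2]-c).T)<.040][:,:2]*1000).astype(np.float32))
    T=F[(F[:,2]>.016)]; o=np.median(F[:,:2],0)
    print('ring circ',cx,cy,r,'bbox',(np.percentile(F,1,axis=0)+np.percentile(F,99,axis=0))/2, np.ptp(F,axis=0))
    (tx,ty),tr=cv2.minEnclosingCircle((T[:,:2]*1000).astype(np.float32)); print('tongues',tx,ty,tr,len(T),T.mean(0))
    a=np.arctan2(T[:,1]-ty/1000,T[:,0]-tx/1000); print('ang mod90',np.degrees(np.angle(np.exp(4j*a).mean()))/4,abs(np.exp(4j*a).mean()))
    print(np.histogram(np.degrees(a),18,(-180,180))[0])
def blob(f,c,r,z0,z1):
    P=cloud(f).reshape(-1,3); F=P[(np.hypot(*(P[:,:2]-c).T)<r)&(P[:,2]>z0)&(P[:,2]<z1)]
    return cv2.minAreaRect((F[:,:2]*1000).astype(np.float32)),F.mean(0),len(F)
E
python3 - <<'E'
from m import *
f=load('w1.pkl')
ringpose(f,np.array([.543,.075]))
print('cap bar',blob(f,np.array([.441,.008]),.03,.036,.05)); print('cap',blob(f,np.array([.441,.008]),.045,.012,.05))
print('stem',blob(f,np.array([.442,.109]),.02,.024,.04)); print('disc',blob(f,np.array([.442,.109]),.04,.004,.04))
print('neck',blob(f,np.array([.434,.322]),.045,.117,.16),blob(f,np.array([.434,.322]),.045,.134,.16))
print('usb',blob(f,np.array([.584,.165]),.06,.005,.02))
c=f['image'][90:250,220:380]; cv2.imwrite('pics/c1.png',cv2.resize(c[:,:,::-1],None,fx=3.6,fy=3.6,interpolation=cv2.INTER_CUBIC))
E
```

```text
ring circ 542.100341796875 74.44941711425781 38.70764923095703 bbox [0.54339745 0.07431607 0.01186648] [0.09484907 0.08954579 0.02202965]
tongues 543.5111083984375 74.84537506103516 20.952226638793945 166 [0.54204393 0.07524515 0.01985729]
ang mod90 -15.448231414999078 0.6541940126360879
[ 4  0 10 19 12  0  0 14 21  3  0  5 18 19  0  0 19 22]
cap bar (((440.62542724609375, 8.670125961303711), (39.903587341308594, 14.07632827758789), 16.3026180267334), array([0.44008066, 0.0091962 , 0.04156967]), 377)
cap (((441.0338439941406, 8.808021545410156), (55.778358459472656, 56.687034606933594), 0.3066909611225128), array([0.43971999, 0.01087004, 0.02725204]), 1482)
stem (((441.6356201171875, 110.07255554199219), (16.668399810791016, 16.664749145507812), 27.414073944091797), array([0.44147568, 0.1099748 , 0.02947914]), 148)
disc (((441.6622314453125, 110.02383422851562), (50.33686447143555, 49.672996520996094), 78.38092041015625), array([0.44122433, 0.10971607, 0.01063784]), 957)
neck (((433.5069274902344, 321.57147216796875), (66.11714172363281, 67.40930938720703), 86.43351745605469), array([0.43254514, 0.31768884, 0.12706725]), 3858) (((433.51409912109375, 323.01318359375), (37.21722412109375, 37.06526565551758), 44.835445404052734), array([0.43316566, 0.32206858, 0.13777127]), 573)
usb (((587.298583984375, 176.63003540039062), (93.4549560546875, 54.931060791015625), 33.81437301635742), array([0.58362925, 0.1741255 , 0.00934658]), 696)
```

View pics/c1.png

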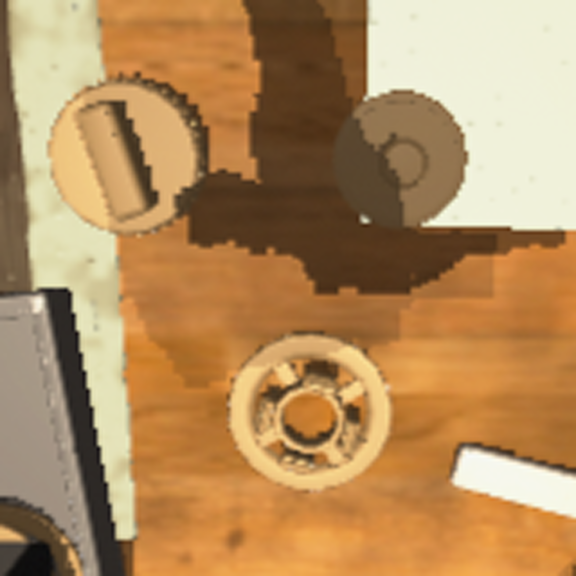

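```bash
python3 - <<'E'
from m import *
f=load('w1.pkl'); P=cloud(f).reshape(-1,3); c=np.array([.5425,.0745])
d=P[:,:2]-c; r=np.hypot(*d.T)*1000; a=np.degrees(np.arctan2(d[:,1],d[:,0]))
for lo,hi in((0,6),(6,9),(9,12),(12,15),(15,18),(18,21),(21,24),(24,30),(30,35)):
    print(lo,hi,[ (int(1000*np.median(P[m,2])) if (m:=(r>=lo)&(r<hi)&(a>=k)&(a<k+15)).any() else -1) for k in range(-180,180,15)])
E
```

```text
0 6 [0, 0, 0, 0, 0, 0, 1, 0, 0, 0, 0, 0, 0, 0, 0, -1, 0, 0, 0, -1, -1, 0, 0, 0]
6 9 [0, 0, 0, 0, 0, -1, -1, 0, 0, 0, 0, 0, 0, 0, 0, 0, -1, 0, 0, 0, -1, 0, -1, -1]
9 12 [10, 11, 12, 11, 11, 6, 0, 2, 0, 1, 0, -1, 0, 0, 0, 0, 0, 11, 11, 11, 10, 11, 11, 12]
12 15 [7, 3, 6, 10, 11, 11, 11, 11, 11, 11, 9, 8, 7, 8, 10, 11, 11, 10, 5, 8, 10, 19, 20, 20]
15 18 [0, 1, 2, 4, 21, 21, 20, 0, 2, 15, 17, 18, 18, 3, 0, 18, 20, 21, 5, 2, 1, 21, 20, 12]
18 21 [0, 1, 2, 0, 0, 18, 19, 2, 1, 0, 21, 21, 20, 2, 2, 20, 21, 19, 0, 2, 0, 0, 1, 17]
21 24 [1, 1, 1, 0, 0, 0, 0, 1, 2, 0, -1, 17, 0, 2, 1, -1, 8, 0, 0, 2, 1, 0, 0, 0]
24 30 [2, 2, 2, 2, 2, 2, 2, 2, 2, 2, 2, 2, 2, 2, 2, 2, 2, 2, 2, 2, 2, 2, 2, 2]
30 35 [0, 1, 1, 1, 2, 1, 2, 2, 2, 2, 2, 2, 2, 2, 2, 2, 2, 2, 2, 1, 1, 1, 1, 0]
```

Call:
arm_command(steps=[-5.35,-1.78,5,8,-5.35,-1.78,10,15,-5.35,-1.78,14,15,-5.35,-1.78,18,15,-5.35,-1.78,20,15,-5.35,-1.78,20,15,-5.35,-1.78,22,15,-5.35,-1.78,23.5,15,-5.35,-1.78,24.7,15,-5.35,-1.78,24.7,15,-5.35,-1.78,24.7,15], claw=-0.41)

```text
t: 2.75
tcp_pos: [0.5447, 0.0736, 0.0052]
tool_rot: [0.0, 0.13, 0.991, 0.0]
wrist_force: [-0.2, -0.8, -0.2]
gripper_width: 0.06
finger_force: 0.0
```

```bash
python3 -c "
from h import *
st()
f=cam('wrist'); save(f,'pics/w2.png')"
```

```text
t 2.75 p [0.5447 0.0736 0.0052] xt [-0.966  0.258 -0.001] zt [ 0.001  0.    -1.   ] w 0.06 f [-0.2 -0.8 -0.2] 0.0 q [-0.4   0.59  0.23  1.98 -0.23  0.6   1.29]
```

View pics/w2.png

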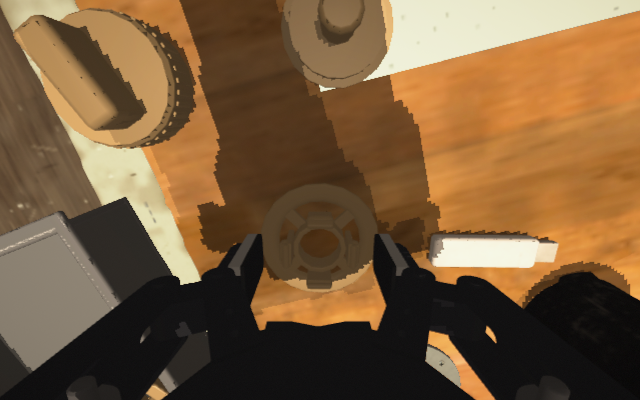

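The fingers straddle the ring, which is centred at (320,238) with the pads at columns 262 and 374. The USB stick at (485,250) is clear. I'll close now.

Call:
arm_command(steps=[0,0,0,0,0,0,0,0,0,0,0,0,0,0,0,0,0,0,0,0,0,0,0,0], claw=1)

```text
t: 3.4
tcp_pos: [0.5448, 0.0734, 0.0058]
tool_rot: [0.001, 0.131, 0.991, 0.0]
wrist_force: [-2.5, 0.4, 9.7]
gripper_width: 0.0385
finger_force: 59.0
```

Call:
arm_command(steps=[0,0,-2,0,0,0,-5,0,0,0,-9,0,0,0,-9,0])

```text
t: 3.8
tcp_pos: [0.5475, 0.0735, 0.0995]
tool_rot: [0.004, 0.131, 0.991, 0.002]
wrist_force: [0.9, 0.3, 0.4]
gripper_width: 0.0386
finger_force: 60.3
```

```bash
python3 -c "
from m import *
st()
f=cam('wrist'); save(f,'pics/w3.png')
print(go(.538,-.078,.10), go(.538,-.078,.012))"
```

```text
t 3.8 p [0.5475 0.0735 0.0995] xt [-0.966  0.259 -0.007] zt [ 0.008  0.002 -1.   ] w 0.0386 f [0.9 0.3 0.4] 60.3 q [-0.44  0.44  0.29  1.93 -0.17  0.78  1.25]
[ -3.14 -14.85  -0.3 ] [ -3.09 -14.87   8.5 ]
```

View pics/w3.png

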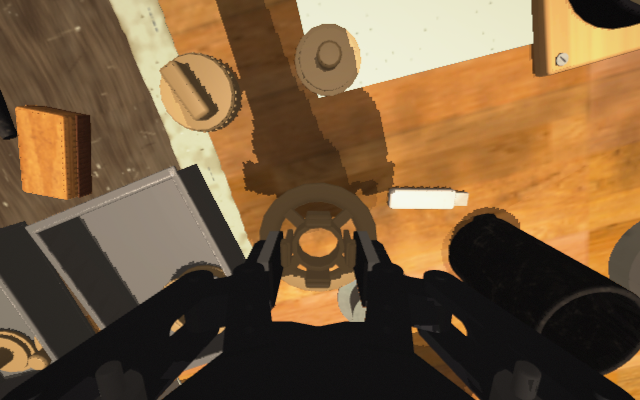

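The ring is held between the pads at (318,240) and is clear of the bench. Next I carry it over the front half of the bin.

Call:
arm_command(steps=[-1,-5,0,-8,-2,-10,0,-16,-3.1,-14.9,0,-21.5,-3.1,-14.9,0,-21.5,-3.1,-14.9,0,-21.5,-3.1,-14.9,0,-21.5])

```text
t: 4.45
tcp_pos: [0.5353, -0.0776, 0.0937]
tool_rot: [-0.0, -0.057, 0.998, 0.0]
wrist_force: [0.1, 0.4, -0.5]
gripper_width: 0.0388
finger_force: 60.4
```

```bash
python3 -c "
from m import *
st()
f=cam('wrist'); dump(f,'w4.pkl')
P=cloud(f).reshape(-1,3)
s=P[(P[:,2]>.001)&(P[:,2]<.006)&(abs(P[:,1]+.08)<.08)&(P[:,0]>.45)&(P[:,0]<.66)]
q=P[(P[:,2]>.038)&(P[:,2]<.045)&(abs(P[:,1]+.08)<.085)&(P[:,0]>.47)&(P[:,0]<.53)]
print('front rim', np.polyfit(q[:,1],q[:,0],1), np.percentile(q,[2,98],axis=0).round(4), len(q))
print(go(.538,-.078,.011))"
```

```text
t 4.45 p [ 0.5353 -0.0776  0.0937] xt [-0.994 -0.113  0.001] zt [-0.001  0.001 -1.   ] w 0.0388 f [ 0.1  0.4 -0.5] 60.4 q [-0.11  0.44  0.21  1.95 -0.13  0.77  1.86]
front rim [-0.05527825  0.49744898] [[ 0.488  -0.1439  0.04  ]
 [ 0.5278 -0.0155  0.0447]] 2816
[-0.25 -0.14  8.28]
```

Call:
arm_command(steps=[-0.25,-0.1,3,0,-0.25,-0.1,6,0,-0.25,-0.1,7.5,0,-0.25,-0.1,8.3,0,-0.25,-0.1,8.3,0,-0.25,-0.1,8.3,0])

```text
t: 5.1
tcp_pos: [0.5387, -0.0781, 0.0115]
tool_rot: [0.0, -0.058, 0.998, 0.0]
wrist_force: [0.5, 0.5, -0.3]
gripper_width: 0.0384
finger_force: 61.2
```

```bash
python3 -c "
from m import *
st()"
```

```text
t 5.1 p [ 0.5387 -0.0781  0.0115] xt [-0.993 -0.115 -0.001] zt [ 0.001  0.    -1.   ] w 0.0384 f [ 0.5  0.5 -0.3] 61.2 q [-0.08  0.57  0.18  1.98 -0.17  0.6   1.9 ]
```

Call:
arm_command(steps=[0,0,0.15,0,0,0,0.25,0,0,0,0.25,0])

```text
t: 5.4
tcp_pos: [0.5388, -0.0784, 0.0107]
tool_rot: [0.001, -0.057, 0.998, 0.0]
wrist_force: [-4.8, 2.0, 19.5]
gripper_width: 0.0382
finger_force: 62.8
```

Call:
arm_command(steps=[0,0,0,0,0,0,0,0,0,0,0,0,0,0,0,0], claw=-0.41)

```text
t: 5.8
tcp_pos: [0.5381, -0.0794, 0.0086]
tool_rot: [-0.0, -0.057, 0.998, -0.0]
wrist_force: [0.4, -0.0, 0.2]
gripper_width: 0.0603
finger_force: 0.0
```

Call:
arm_command(steps=[0,0,-1,0,0,0,-3,0,0,0,-7,0,0,0,-11,0,0,0,-11,0,0,0,-11,0])

```text
t: 6.4
tcp_pos: [0.5388, -0.0795, 0.1202]
tool_rot: [0.001, -0.057, 0.998, 0.0]
wrist_force: [-0.5, 0.2, 0.2]
gripper_width: 0.0596
finger_force: 0.0
```

```bash
python3 -c "
from m import *
st()
f=cam('wrist'); dump(f,'w5.pkl')
print(go(.442,.110,.10), go(.442,.110,.010))
c=np.array([.538,-.078]); P=cloud(f).reshape(-1,3)
for z0,z1 in((.003,.009),(.02,.03)):
  F=P[(np.hypot(*(P[:,:2]-c).T)<.045)&(P[:,2]>z0)&(P[:,2]<z1)]; print(len(F),np.percentile(F,[2,50,98],axis=0).round(4))
"
```

```text
t 6.4 p [ 0.5388 -0.0795  0.1202] xt [-0.994 -0.113 -0.003] zt [ 0.003  0.    -1.   ] w 0.0596 f [-0.5  0.2  0.2] 0.0 q [-0.12  0.4   0.23  1.92 -0.12  0.83  1.85]
[ 7.39 19.9   1.9 ] [ 7.39 19.9  10.9 ]
5069 [[ 0.5068 -0.1191  0.0035]
 [ 0.5384 -0.0773  0.0053]
 [ 0.5785 -0.037   0.0086]]
447 [[ 0.517  -0.0985  0.0207]
 [ 0.5368 -0.0782  0.0252]
 [ 0.5811 -0.0588  0.028 ]]
```

Call:
arm_command(steps=[1.8,5,0,0,3.6,10,0,0,5.5,15,0,0,7.4,19.9,1,0,7.4,19.9,5,0,7.4,19.9,8,0,7.4,19.9,10,0,7.4,19.9,10.8,0,7.4,19.9,10.8,0,7.4,19.9,10.8,0])

```text
t: 7.45
tcp_pos: [0.4422, 0.1096, 0.011]
tool_rot: [-0.0, -0.056, 0.998, -0.0]
wrist_force: [0.8, 0.8, 0.3]
gripper_width: 0.0603
finger_force: 0.0
```

```bash
python3 -c "
from m import *
st()
f=cam('wrist'); dump(f,'w6.pkl')
print('stem',blob(f,np.array([.442,.109]),.02,.024,.034))
"
```

```text
t 7.45 p [0.4422 0.1096 0.011 ] xt [-0.994 -0.113  0.   ] zt [-0. -0. -1.] w 0.0603 f [0.8 0.8 0.3] 0.0 q [-0.45  0.47  0.12  2.19 -0.12  0.49  1.45]
stem (((440.95819091796875, 110.50423431396484), (17.27341079711914, 17.30457878112793), 6.61324405670166), array([0.44001647, 0.11027006, 0.02900185]), 947)
```

Well centred. I'll close and lift.

Call:
arm_command(steps=[0.1,0,0,0,0.1,0,0,0,0.1,0,0,0,0.1,0,0,0,0.1,0,0,0,0.1,0,0,0,0.1,0,0,0], claw=1)

```text
t: 8.2
tcp_pos: [0.4414, 0.1099, 0.0115]
tool_rot: [0.0, -0.057, 0.998, 0.0]
wrist_force: [-1.3, -0.2, 8.6]
gripper_width: 0.0145
finger_force: 58.4
```

Call:
arm_command(steps=[0,0,-2,0,0,0,-5,0,0,0,-9,0,0,0,-11,0,0,0,-11,0])

```text
t: 8.7
tcp_pos: [0.4429, 0.1104, 0.1237]
tool_rot: [0.003, -0.057, 0.998, 0.001]
wrist_force: [0.4, -0.3, -0.3]
gripper_width: 0.0139
finger_force: 58.8
```

```bash
python3 -c "
from m import *
st()
f=cam('wrist'); dump(f,'w7.pkl')
P=cloud(f).reshape(-1,3); F=P[(np.hypot(*(P[:,:2]-np.array([.44,.11])).T)<.03)&(P[:,2]>.08)]; print(np.percentile(F,[1,25,50],axis=0).round(3))
print(go(.541,-.2545,.12))
"
```

```text
t 8.7 p [0.4429 0.1104 0.1237] xt [-0.994 -0.113 -0.006] zt [ 0.005  0.002 -1.   ] w 0.0139 f [ 0.4 -0.3 -0.3] 58.8 q [-0.5   0.26  0.17  2.12 -0.06  0.76  1.4 ]
[[0.42  0.081 0.115]
 [0.425 0.097 0.172]
 [0.429 0.109 0.206]]
[ -5.71 -37.35   0.18]
```

Call:
arm_command(steps=[-0.7,-4.7,0,0,-1.4,-9.4,0,0,-2.1,-14,0,2,-2.9,-18.7,0,5,-3.6,-23.3,0,5,-4.3,-28,0,5,-5,-32.7,0,5,-5.7,-37.4,0,5,-5.7,-37.4,0,5,-5.7,-37.4,0,5,-5.7,-37.4,0,5])

```text
t: 9.85
tcp_pos: [0.5393, -0.2538, 0.1193]
tool_rot: [-0.001, -0.014, 1.0, 0.001]
wrist_force: [0.6, 0.3, 0.1]
gripper_width: 0.014
finger_force: 58.8
```

```bash
python3 -c "
from m import *
st()
f=cam('wrist'); dump(f,'w8.pkl'); s=env.read_state()
P=cloud(f).reshape(-1,3); F=P[(np.hypot(*(P[:,:2]-s['tcp_pos'][:2]).T)<.03)&(P[:,2]>.08)&(P[:,2]<.135)]; print(len(F),np.percentile(F,[1,50,99],axis=0).round(3))
q=P[(P[:,2]>.036)&(P[:,2]<.047)&(abs(P[:,1]+.254)<.085)&(P[:,0]>.47)&(P[:,0]<.65)]
print(np.percentile(q,[1,99],axis=0).round(4))
print(go(.541,-.2545,.0165))
save(f,'pics/w8.png')
"
```

```text
t 9.85 p [ 0.5393 -0.2538  0.1193] xt [-1.    -0.027  0.002] zt [-0.002  0.002 -1.   ] w 0.014 f [0.6 0.3 0.1] 58.8 q [ 0.14  0.49  0.3   1.8  -0.18  0.88  2.12]
3419 [[ 0.515 -0.278  0.11 ]
 [ 0.528 -0.254  0.115]
 [ 0.564 -0.229  0.135]]
[[ 0.4955 -0.3181  0.0365]
 [ 0.6028 -0.1885  0.0451]]
[-0.15 -0.13 10.33]
```

View pics/w8.png

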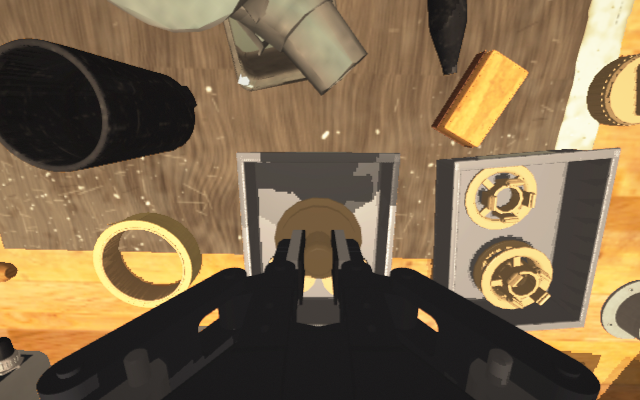

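The plug hangs level at (318,230) over the free front half, and the ring lies flat in its bin at (500,195).

Call:
arm_command(steps=[-0.15,0,3,0,-0.15,0,6,0,-0.15,0,8.5,0,-0.15,0,10,0,-0.15,0,10.3,0,-0.15,0,10.5,0,-0.15,0,10.55,0,-0.15,0,10.55,0])

```text
t: 10.7
tcp_pos: [0.542, -0.2543, 0.0166]
tool_rot: [0.0, -0.014, 1.0, 0.0]
wrist_force: [-1.9, 1.5, 3.7]
gripper_width: 0.0146
finger_force: 59.2
```

Call:
arm_command(steps=[0,0,0,0,0,0,0,0,0,0,0,0,0,0,0,0], claw=-0.2)

```text
t: 11.1
tcp_pos: [0.5417, -0.2553, 0.0154]
tool_rot: [0.0, -0.013, 1.0, -0.0]
wrist_force: [0.8, 0.7, -0.2]
gripper_width: 0.0512
finger_force: 0.0
```

Call:
arm_command(steps=[0,0,-1,0,0,0,-3,0,0,0,-7,0,0,0,-11,0,0,0,-11,0,0,0,-11,0])

```text
t: 11.7
tcp_pos: [0.5422, -0.2556, 0.1269]
tool_rot: [0.001, -0.013, 1.0, -0.0]
wrist_force: [0.5, -0.5, -0.7]
gripper_width: 0.0512
finger_force: 0.0
```

```bash
python3 -c "
from m import *
st()
f=cam('wrist'); dump(f,'w9.pkl')
print('stem',blob(f,np.array([.541,-.2545]),.025,.027,.04))
print('disc',blob(f,np.array([.541,-.2545]),.035,.007,.04))
print(go(.441,.0088,.12))
"
```

```text
t 11.7 p [ 0.5422 -0.2556  0.1269] xt [-1.    -0.026 -0.003] zt [ 0.003 -0.001 -1.   ] w 0.0512 f [ 0.5 -0.5 -0.7] 0.0 q [ 0.13  0.48  0.31  1.79 -0.18  0.9   2.12]
stem (((542.0361938476562, -254.2218017578125), (17.175983428955078, 16.88743019104004), 56.009395599365234), array([ 0.54154584, -0.25433617,  0.03419987]), 304)
disc (((542.45361328125, -254.0817108154297), (50.813507080078125, 50.87141036987305), 0.41223564743995667), array([ 0.54016677, -0.2544427 ,  0.01488309]), 2118)
[ 9.35 26.65  0.55]
```

Call:
arm_command(steps=[1.6,4.5,0,-3,3.2,9,0,-6,4.8,13.5,0,-9,6.3,18,0,-12,7.9,22.5,0,-14.8,9.35,26.6,0,-14.8,9.35,26.6,0,-14.8,9.35,26.6,0,-14.8,9.35,26.6,0,-14.8])

```text
t: 12.65
tcp_pos: [0.4411, 0.0071, 0.1248]
tool_rot: [-0.001, -0.141, 0.99, -0.0]
wrist_force: [0.1, -0.1, 0.4]
gripper_width: 0.0511
finger_force: 0.0
```

```bash
python3 -c "
from m import *
st()
f=cam('wrist'); dump(f,'w10.pkl')
c=np.array([.441,.0088])
print('bar',blob(f,c,.03,.037,.05)); print('cap',blob(f,c,.04,.012,.05))
print(go(.441,.0088,.0245))
"
```

```text
t 12.65 p [0.4411 0.0071 0.1248] xt [-0.96  -0.28   0.001] zt [-0.001 -0.001 -1.   ] w 0.0511 f [ 0.1 -0.1  0.4] 0.0 q [-0.28  0.24  0.18  2.15 -0.06  0.76  1.79]
bar (((440.3226318359375, 8.311052322387695), (39.69069290161133, 13.714327812194824), 16.882164001464844), array([0.43918657, 0.00821835, 0.0416302 ]), 719)
cap (((439.253173828125, 7.993480682373047), (54.82952880859375, 56.6566162109375), 16.26344108581543), array([0.4371405 , 0.00756738, 0.02703775]), 2820)
[-0.04  0.21 10.04]
```

Call:
arm_command(steps=[0,0.14,3,0,0,0.14,6,0,0,0.14,8.5,0,0,0.14,9.7,0,0,0.14,9.95,0,0,0.14,9.95,0,0,0.14,9.95,0])

```text
t: 13.4
tcp_pos: [0.4413, 0.0089, 0.0263]
tool_rot: [0.0, -0.141, 0.99, -0.0]
wrist_force: [-0.2, -1.8, 0.6]
gripper_width: 0.051
finger_force: 0.0
```

Call:
arm_command(steps=[0,0,0,0,0,0,0,0,0,0,0,0,0,0,0,0,0,0,0,0,0,0,0,0,0,0,0,0], claw=1)

```text
t: 14.1
tcp_pos: [0.4412, 0.0096, 0.0265]
tool_rot: [0.001, -0.142, 0.99, 0.0]
wrist_force: [-1.4, -0.1, 7.4]
gripper_width: 0.0126
finger_force: 59.3
```

```bash
python3 -c "
from m import *
st()
f=cam('wrist'); dump(f,'w11.pkl')
c=np.array([.441,.0088])
P=cloud(f).reshape(-1,3)
print('cap',blob(f,c,.04,.018,.026))
"
```

```text
t 14.1 p [0.4412 0.0096 0.0265] xt [-0.96  -0.281 -0.001] zt [ 0.001  0.    -1.   ] w 0.0126 f [-1.4 -0.1  7.4] 59.3 q [-0.25  0.42  0.14  2.22 -0.12  0.51  1.84]
cap (((431.6653747558594, 7.166667938232422), (38.26686096191406, 55.50188064575195), 15.55893611907959), array([0.42725344, 0.00572738, 0.02199622]), 2717)
```

Call:
arm_command(steps=[0,0,-2,0,0,0,-6,0,0,0,-11,0,0,0,-16,0,-2,4,-20.4,0,-4,8,-20.4,0,-6,12,-20.4,0,-8,16,-20.4,0,-10,20,-20.4,0,-12,24,-20.4,0,-14.9,28.2,-20.4,0,-14.9,28.2,-20.4,0,-14.9,28.2,-20.4,0,-14.9,28.2,-20.4,0,-14.9,28.2,-20.4,0])

```text
t: 15.65
tcp_pos: [0.5048, 0.3203, 0.2301]
tool_rot: [0.0, -0.141, 0.99, -0.0]
wrist_force: [-0.6, -0.6, 0.5]
gripper_width: 0.0129
finger_force: 58.7
```

```bash
python3 -c "
from m import *
st()
f=cam('wrist'); dump(f,'w12.pkl'); save(f,'pics/w12.png')
c=np.array([.434,.322])
for r,a,b in((.045,.119,.127),(.045,.119,.15),(.03,.135,.15)):
  P=cloud(f).reshape(-1,3); F=P[(np.hypot(*(P[:,:2]-c).T)<r)&(P[:,2]>a)&(P[:,2]<b)]
  print(cv2.minEnclosingCircle((F[:,:2]*1000).astype(np.float32)),blob(f,c,r,a,b), np.percentile(F,[1,99],axis=0).round(4).tolist())
"
```

```text
t 15.65 p [0.5048 0.3203 0.2301] xt [-0.96  -0.279 -0.   ] zt [ 0. -0. -1.] w 0.0129 f [-0.6 -0.6  0.5] 58.7 q [-0.67  0.36  0.04  1.67 -0.01  1.11  1.22]
((434.29266357421875, 323.5979309082031), 33.94630813598633) (((434.496337890625, 323.404052734375), (66.50321960449219, 67.15137481689453), 16.059919357299805), array([0.43336334, 0.32275436, 0.12415857]), 2546) [[0.4021, 0.2913, 0.1194], [0.4663, 0.3555, 0.127]]
((434.29266357421875, 323.5979309082031), 33.94630813598633) (((434.496337890625, 323.404052734375), (66.50321960449219, 67.15137481689453), 16.059919357299805), array([0.43323847, 0.32301178, 0.12714317]), 3904) [[0.4026, 0.2918, 0.1199], [0.4658, 0.3551, 0.1405]]
((434.2364807128906, 323.31103515625), 21.402141571044922) (((434.22259521484375, 323.1927795410156), (36.37669372558594, 36.38148498535156), 45.67176818847656), array([0.43381723, 0.32298156, 0.13859833]), 496) [[0.4137, 0.3028, 0.1352], [0.4547, 0.3438, 0.1412]]
```

View pics/w12.png

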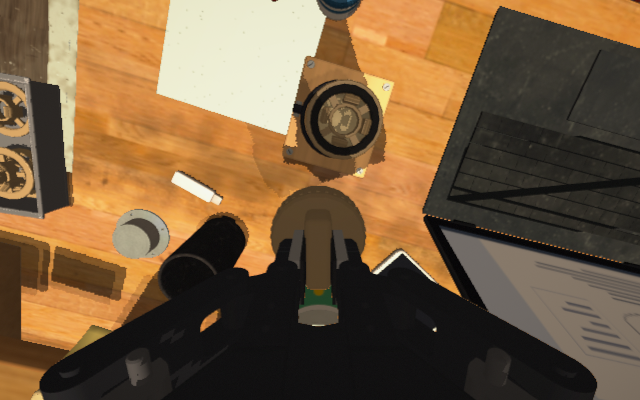

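The neck is at (345,118), the black rubber ring round it is visible, and the held cap is at (318,230). The neck circle fits at (0.4343, 0.3234) with r=33.95, as expected for a 68 mm flange. Next is the cap's offset in the hand.

```bash
python3 -c "
from m import *
from scipy.optimize import least_squares
f=load('w12.pkl'); t=np.array([.5048,.3203,.2301])
M=q2R([0,-.141,.99,0]); L=(cloud(f).reshape(-1,3)-t)@M
for a,b in((-.002,.0065),(.0065,.03)):
  F=L[(np.hypot(L[:,0],L[:,1])<.035)&(L[:,2]>a)&(L[:,2]<b)]*1000
  print(len(F),np.percentile(F,[1,50,99],axis=0).round(1).tolist())
F=L[(np.hypot(L[:,0],L[:,1])<.035)&(L[:,2]>-.002)&(L[:,2]<.0065)]*1000
th=np.degrees(np.arctan2(F[:,1],F[:,0])); E=[]
for k in range(-90,90,6):
  m=(th>=k)&(th<k+6)
  if m.sum()>3: i=np.argmax(np.hypot(F[m,0],F[m,1])); E.append(F[m][i,:2])
E=np.array(E); r=least_squares(lambda p:np.hypot(*(E-p[:2]).T)-p[2],[0,0,28],loss='soft_l1'); print(r.x,abs(r.fun).max(),len(E))
r=least_squares(lambda p:np.hypot(*(E-p[:2]).T)-28,[0,0],loss='soft_l1'); print(r.x)
B=L[(abs(L[:,1])<.012)&(abs(L[:,0])<.03)&(L[:,2]>-.025)&(L[:,2]<-.012)]*1000; print('bar top',len(B),np.percentile(B,[1,50,99],axis=0).round(1).tolist())
print('to neck',go(.4343,.3234,.2301))
"
```

```text
2586 [[-4.9, -26.0, 0.1], [14.8, -0.1, 4.3], [27.7, 26.3, 6.3]]
745 [[-4.1, -27.6, 6.5], [25.7, 0.4, 11.6], [29.5, 28.0, 25.3]]
[ 1.12314203  0.08676243 27.40785658] 0.6953375728707982 30
[0.37235158 0.12085754]
bar top 2104 [[-17.6, -11.1, -24.0], [6.0, -0.0, -15.4], [20.5, 11.0, -12.5]]
to neck [6.69 2.25 0.01]
```

Call:
arm_command(steps=[3.3,1.1,0,0,6.6,2.2,0,0,6.63,2.24,1,0,6.63,2.24,3,0,6.63,2.24,5,0,6.63,2.24,6.2,0,6.63,2.24,6.2,0,6.63,2.24,6.2,0,6.63,2.24,6.2,0])

```text
t: 16.6
tcp_pos: [0.4353, 0.325, 0.1687]
tool_rot: [0.001, -0.142, 0.99, 0.0]
wrist_force: [1.4, 0.0, -0.6]
gripper_width: 0.0123
finger_force: 58.7
```

```bash
python3 -c "
from m import *
st(); print(go(.4343,.3234,.162)); f=cam('side'); dump(f,'s1.pkl'); T=f['T'];K=np.array(f['mtx'])
p=T[:3,:3].T@(np.array([.434,.323,.135])-T[:3,3]); u,v=(K@p/p[2])[:2]; print(u,v)
c=f['image'][int(v)-45:int(v)+45,int(u)-60:int(u)+60]; cv2.imwrite('pics/s1.png',cv2.resize(c[:,:,::-1],None,fx=6,fy=6,interpolation=cv2.INTER_CUBIC))
"
```

```text
t 16.6 p [0.4353 0.325  0.1687] xt [-0.96  -0.28  -0.001] zt [ 0.001  0.001 -1.   ] w 0.0123 f [ 1.4  0.  -0.6] 58.7 q [-0.74  0.34  0.01  1.87 -0.    0.93  1.13]
[ 0.14 -0.13  0.67]
249.16160510036482 159.61285643492926
```

View pics/s1.png

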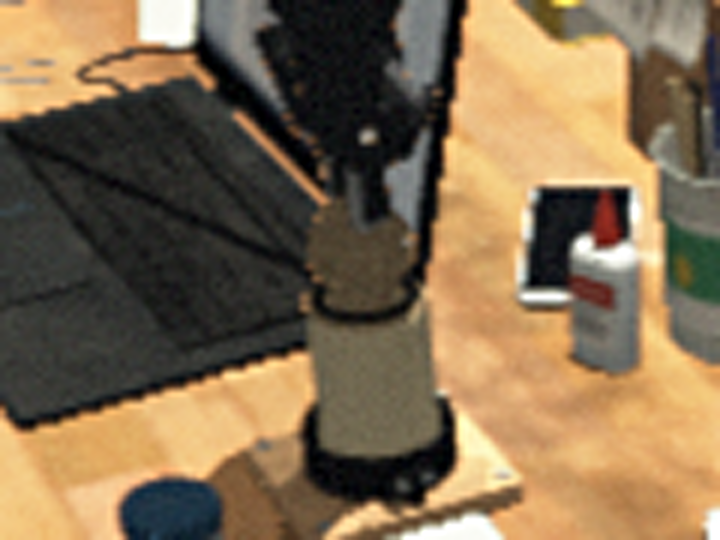

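The side crop shows the cap upright at (358,250), just above the black ring at (365,300) and in line with the body. I'll press gradually.

Call:
arm_command(steps=[0.06,-0.1,0.3,0,0.06,-0.1,0.6,0,0.06,-0.1,0.7,0,0.06,-0.1,0.8,0,0.06,-0.1,0.8,0])

```text
t: 17.15
tcp_pos: [0.4348, 0.3239, 0.1602]
tool_rot: [0.0, -0.142, 0.99, 0.0]
wrist_force: [0.8, 0.1, 2.2]
gripper_width: 0.0122
finger_force: 59.2
```

Call:
arm_command(steps=[0,0,0.1,0,0,0,0.2,0,0,0,0.2,0])

```text
t: 17.45
tcp_pos: [0.4351, 0.3241, 0.1589]
tool_rot: [0.001, -0.142, 0.99, 0.001]
wrist_force: [-0.5, -2.3, 8.8]
gripper_width: 0.0122
finger_force: 59.9
```

Call:
arm_command(steps=[0,0,0.1,0,0,0,0.2,0,0,0,0.2,0])

```text
t: 17.75
tcp_pos: [0.435, 0.324, 0.1567]
tool_rot: [0.001, -0.142, 0.99, 0.0]
wrist_force: [0.0, 0.2, 5.3]
gripper_width: 0.0122
finger_force: 59.4
```

Call:
arm_command(steps=[0,0,0.1,0,0,0,0.2,0,0,0,0.2,0])

```text
t: 18.05
tcp_pos: [0.4345, 0.3237, 0.1533]
tool_rot: [0.0, -0.142, 0.99, -0.0]
wrist_force: [3.4, 0.8, -3.8]
gripper_width: 0.0128
finger_force: 58.6
```

Call:
arm_command(steps=[0,0,0.1,0,0,0,0.2,0,0,0,0.2,0])

```text
t: 18.35
tcp_pos: [0.4346, 0.3237, 0.1519]
tool_rot: [0.0, -0.142, 0.99, 0.0]
wrist_force: [1.9, -0.3, 1.0]
gripper_width: 0.0126
finger_force: 59.4
```

Call:
arm_command(steps=[0,0,0.1,0,0,0,0.15,0,0,0,0.15,0])

```text
t: 18.65
tcp_pos: [0.4346, 0.3237, 0.151]
tool_rot: [0.0, -0.142, 0.99, 0.0]
wrist_force: [0.1, -1.4, 8.4]
gripper_width: 0.0126
finger_force: 60.2
```

Call:
arm_command(steps=[0,0,0.1,0,0,0,0.1,0,0,0,0.1,0])

```text
t: 18.95
tcp_pos: [0.4346, 0.3237, 0.1504]
tool_rot: [0.0, -0.142, 0.99, 0.0]
wrist_force: [-1.3, -3.0, 11.8]
gripper_width: 0.0124
finger_force: 60.8
```

Call:
arm_command(steps=[0,0,0.05,0,0,0,0.05,0,0,0,0.05,0,0,0,0.05,0])

```text
t: 19.35
tcp_pos: [0.4347, 0.3238, 0.1504]
tool_rot: [0.001, -0.142, 0.99, 0.0]
wrist_force: [-1.9, -3.2, 15.6]
gripper_width: 0.0122
finger_force: 61.2
```

Call:
arm_command(steps=[0,0,0,0,0,0,0,0,0,0,0,0,0,0,0,0,0,0,0,0])

```text
t: 19.85
tcp_pos: [0.4346, 0.3238, 0.1504]
tool_rot: [0.001, -0.142, 0.99, 0.0]
wrist_force: [-0.6, -3.6, 14.6]
gripper_width: 0.0125
finger_force: 61.2
```

Call:
arm_command(steps=[0,0,0.03,0,0,0,0.03,0,0,0,0.03,0,0,0,0.03,0,0,0,0.03,0,0,0,0.03,0])

```text
t: 20.45
tcp_pos: [0.4347, 0.3238, 0.1503]
tool_rot: [0.001, -0.142, 0.99, 0.0]
wrist_force: [-1.8, -4.6, 16.3]
gripper_width: 0.0123
finger_force: 61.5
```

```bash
python3 -c "
from m import *
for i in range(3): cam('top'); st()
f=cam('top'); g=load('top0.pkl'); A=cloud(f);B=cloud(g)
for n,(u,v,r) in dict(usb=(282,196,15),sand=(398,240,16),black=(260,165,20),glue=(190,182,12)).items():
    print(n,[np.nanmean(W[v-r:v+r,u-r:u+r][W[v-r:v+r,u-r:u+r][...,2]>.005],0).round(4) for W in(A,B)])
c=np.array([.434,.323]); P=A.reshape(-1,3); F=P[(np.hypot(*(P[:,:2]-c).T)<.026)&(P[:,2]>.13)&(P[:,2]<.153)]; print('crown z',len(F),np.median(F[:,2]),'expect .147')
"
```

```text
t 20.5 p [0.4347 0.3238 0.1503] xt [-0.96  -0.281 -0.001] zt [ 0.001  0.001 -1.   ] w 0.0126 f [-2.7 -3.3 17. ] 61.5 q [-0.74  0.36  0.01  1.89 -0.    0.89  1.13]
t 20.55 p [0.4347 0.3237 0.1503] xt [-0.96  -0.281 -0.001] zt [ 0.001  0.001 -1.   ] w 0.0121 f [-1.8 -5.4 16.9] 61.5 q [-0.74  0.36  0.01  1.89 -0.    0.89  1.13]
t 20.6 p [0.4346 0.3238 0.1503] xt [-0.96  -0.281 -0.001] zt [ 0.001  0.001 -1.   ] w 0.0125 f [-2.7 -3.8 17.1] 61.5 q [-0.74  0.36  0.01  1.89 -0.    0.89  1.13]
usb [array([0.5746, 0.1653, 0.0091]), array([0.5741, 0.1653, 0.0092])]
sand [array([ 0.4538, -0.1214,  0.0249]), array([ 0.454 , -0.1215,  0.0249])]
black [array([0.6426, 0.2132, 0.0627]), array([0.6428, 0.2137, 0.0626])]
glue [array([0.6023, 0.3785, 0.0629]), array([0.601 , 0.3785, 0.0633])]
crown z 80 0.1460687661266744 expect .147
```

The force holds at about 16 to 17 N against a firm stop, the crown is at the expected height, and the bystanders have not moved. I'll hand it in.

```bash
python3 -c "
from plant import env
print(env.close_job())"
```

```text
the job is handed in; nothing more can be done
None
```

I put the neck ring and the base plug in their own bins, then pressed the snap cap past the click until it met a firm stop, and handed in at about 20.6 s with the hand still gripping and pressing at about 17 N; the bystanders I checked had not moved, and no verdict was returned.

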